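# Check a spring-loaded roller bar by fingertip and put its safety stop up

### The arm

A 6-joint arm with a two-finger parallel gripper is mounted at the origin on a cart in front of the work surface, level with it; the furniture and walls round the work are solid. World frame = base frame: x ahead of the robot, y to its left, z up, the work surface at z = 0. Lengths are in m, angles in rad, forces in N, time in s.
With the tool pointing down it reaches from about 0.3 to 0.875 m from the base axis. Payload 6.4 kg.
Tool frame: the origin (TCP) lies at the very end of the fingers, on their centre line; the grasp point (between the pads) lies 19 mm behind it; z points along the fingers, y is the line along which they close (so a half turn about z gives the same grasp; the last joint's range is limited). The gripper opens to 85 mm and grips with 20 to 120 N. Pads are 22 mm wide; open, the fingers measure 114 mm over their backs; the gripper's body (76 mm by 85 mm) begins 54 mm behind the grasp point. The pads swing forward as they close: fully open they stand 13 mm farther back than shut.
Start: joints at [-1.358, 0.181, 1.607, -0, 1.354, -0.206], TCP at [0.234, -0.525, 0.231] pointing down, gripper open.
Joint ranges: [-2.99, 2.99], [-0.89, 2.07], [0.3, 2.58], [-1.14, 4.28], [0, 2.63], [-3.12, 3.12]. Speed limits (rad/s): [2.57, 2.57, 3.01, 3.14, 3.14, 3.14].

### API

Orientations are given as a unit quaternion [x, y, z, w].
In Python, from rig import robot gives the robot as it stands.
- The arm moves only by the shell command python3 -m creep 'ROWS' [OPENING] [FORCE]. ROWS is JSON, a list of rows, each a list of 4 numbers: the shift along the tool's x, y, z in m, then the turn about the tool's z in units of 6 degrees (1.0 is 6 degrees). In form: [[x, y, z, roll], ...]. A call has 1 to 12 rows; each row is the pose to reach, as a shift and turn from the pose commanded when the call began, along the tool's axes at that moment; what a row does not reach only later rows make up. A row lasts 1/8 s, in which the tool goes at most 62.5 mm and 10.7 degrees, less where a joint would pass 70% of its speed; a pose out of reach is approached as far as the arm can. A call with a gripper value outside its range is refused whole. OPENING is the closure in counts, from 0 (fully open) to 255 (shut), set as the call begins (- or left out, the last holds). The fingers move at their own pace and stop on an object; FORCE is the grip in N (left out, the last holds). Time passes only in rows, so rows that repeat a pose let the fingers close. It gives the time, the measured TCP pose, the force, the opening and the grip force at its end, in the units of the state.
- robot.observe(): the state, without advancing time (a new reading comes with each control period).
- robot.camera(name): name is "side" or "top"; returns a dict with "img" (384x512x3 uint8, red, green, blue), "intrinsics" (3x3 intrinsics, pixels), "k1" (the pictures are not rectified: a ray, as slopes to the right and down, at radius r is drawn at 1 + k1 r^2 times it, then the intrinsics apply), "rvec" (rotation vector, rad) and "tvec" (3), from world to camera coordinates, as OpenCV has them. Camera axes: x right, y down, z forward; pixel columns grow to the right and rows downward; lengths in m; the calibration is good to about 2 mm. A picture is of the moment at which its call begins. There is no depth.
- robot.sign_off(): hands the job in; it is judged then, once.
The state is a dict: "clock": time; "joint_positions": joint angles; "joint_velocities": joint speeds; "joint_torque": joint torques, N m; "tcp_pos": TCP position; "tool_rot": TCP orientation; "contact_force": force on the tool from outside, world axes, zero at the start; "moment": the same for the moment, N m; "gripper_width": finger opening in m; "gripper_force": force on a finger pad.
Only numpy, scipy, OpenCV 4.12 (cv2) and the standard library are available. Lean on these libraries where they do the work, as an engineer would, in place of code of your own. Each camera call takes 0.05 s, during which the arm holds its last target. There are 200 camera calls.

### The job

Check that the roller bar runs freely: starting at the end with the red flip-up stop, run the fingertips lightly along the tops of all six rollers towards the yellow fixed stop, so that every roller is turned in that direction by the stroke. Then push the red flip stop fully upright with the fingertips so that nothing can roll off that end. Touch gently, and leave the other things on the bench where they are.

Things in the scene. Friction and masses are not known exactly. Their poses are not given: they have to be found in the camera images.
- roller_bar: Roller bar fixed to the bench: dark foot plate 350x62x6 mm, two blue side cheeks (40 mm over both, top edge 36 mm above the bench), six steel rollers in a row between them. Origin on the bench under the middle of the row; x runs along the bar from the red flip stop to the yellow fixed stop, y across, z up. Rollers at x = -105, -63, -21, 21, 63, 105 mm.
- roller1_top (a point): Top of the first roller, next to the red flip stop, mid-width, 45 mm above the bench, 9 mm above the cheeks (fixed to the bar: does not turn or sink). Every roller is 30 mm in diameter, 26 mm long, axle across the bar, free to turn, and sits on a spring: about 2 N starts to press it down, then 0.7 N per mm, at most 6 mm.
- roller6_top (a point): Top of the last roller, next to the yellow fixed stop, mid-width, 45 mm above the bench (fixed to the bar). The yellow stop stands beyond it: its black buffer begins 47 mm past this point along x and the stop's top is 75 mm above the bench.
- roller1 (a joint): Turn of roller 1 (1 is next to the red flip stop, 6 next to the yellow one), rad; 0 at the start, grows as its top is rolled towards the yellow stop, and stays where it is left (light friction).
- roller2 (a joint): Turn of roller 2 (1 is next to the red flip stop, 6 next to the yellow one), rad; 0 at the start, grows as its top is rolled towards the yellow stop, and stays where it is left (light friction).
- roller3 (a joint): Turn of roller 3 (1 is next to the red flip stop, 6 next to the yellow one), rad; 0 at the start, grows as its top is rolled towards the yellow stop, and stays where it is left (light friction).
- roller4 (a joint): Turn of roller 4 (1 is next to the red flip stop, 6 next to the yellow one), rad; 0 at the start, grows as its top is rolled towards the yellow stop, and stays where it is left (light friction).
- roller5 (a joint): Turn of roller 5 (1 is next to the red flip stop, 6 next to the yellow one), rad; 0 at the start, grows as its top is rolled towards the yellow stop, and stays where it is left (light friction).
- roller6 (a joint): Turn of roller 6 (1 is next to the red flip stop, 6 next to the yellow one), rad; 0 at the start, grows as its top is rolled towards the yellow stop, and stays where it is left (light friction).
- flip_stop (a joint): Angle of the red flip stop, rad: 0 is fully upright (it meets its own limit there), positive leans outward, away from the rollers (at most 0.6). Starts leaning outward by 0.35 to 0.58. A stiff hinge (about 1 N at its tip), it stays where it is left.
- flip_hinge (a point): Hinge pin of the red flip stop, across the bar at x = -140 mm of the bar and 28 mm above the bench; the hinge lugs beside it reach 37 mm above the bench.
- flip_tip (a point): Middle of the free edge of the red flip stop, 55 mm from its hinge pin. The flip stop is a red plate 28 mm wide and 6 mm thick; upright, its tip is 83 mm above the bench.
- bearing: Bystander, loose: a sealed ball bearing lying flat, 52 mm across, 15 mm high. Origin at the centre of its underside. Not to be moved.
- pliers: Bystander, loose: combination pliers with blue handles lying flat, 178x54x18 mm. Origin at the centre of its underside. Not to be moved.
- grease_tin: Bystander, loose: an open round tin of grease, 76 mm across, 42 mm high. Origin at the centre of its underside. Not to be moved.
- steel_cup: Bystander, loose: a plain steel cup standing upright, 68 mm across, 67 mm high. Origin at the centre of its underside. Not to be moved.
- vee_block: Bystander, loose: a steel vee block, 55x44x40 mm. Origin at the centre of its underside. Not to be moved.
- bolt: Bystander, loose: a short hex bolt lying on its side, 48x20x17 mm. Origin at the centre of its underside. Not to be moved.

How it is judged:
By the outcome, as a careful person would: the job done as asked, in the order asked, and still so for the second after the job is handed in, with the robot touching nothing.
It also fails if it takes over 48 s, if anything falls off the work surface, if the arm or the gripper's body presses on something with over 40 N, if the wrist force passes 120 N, or if a joint passes its speed limit or range.

## Working session

There is one attempt and no reset: what is moved stays moved. The work goes in short steps, Python scripts to look and compute and a shell command to move; the robot and the scene stay as the last step left them, time stands still between calls to the robot, and variables do not carry over. Pictures are saved under pics/ and viewed, at most 10 in all, crops included, and the job is handed in when it is done.

```bash
mkdir -p pics; ls
python3 - <<'E'
from rig import robot
import cv2
for n in("side","top"):
    c=robot.camera(n);cv2.imwrite(f"pics/{n}0.png",c["img"][:,:,::-1]);print(n,c["intrinsics"],c["k1"],c["rvec"],c["tvec"])
s=robot.observe();print(s)
E
```

```text
pics
side [[490.53460032   0.         255.01365034]
 [  0.         490.53460032 180.77446304]
 [  0.           0.           1.        ]] 0.030095148900191382 [ 0.1452025  -2.71377557  1.51758262] [0.59936389 0.09927084 1.66713152]
top [[458.49601553   0.         258.79211166]
 [  0.         458.49601553 193.19726505]
 [  0.           0.           1.        ]] 0.03241925218344032 [ 2.14471115 -2.19933159  0.10361564] [0.05759156 0.59276028 1.4101374 ]
{'clock': 0.1, 'joint_positions': array([-1.35832891e+00,  1.81462751e-01,  1.60792352e+00,  8.16058385e-06,
        1.35380498e+00, -2.06305145e-01]), 'joint_velocities': array([ 0.0010713 , -0.00188514, -0.00155314, -0.00107933, -0.00086887,
        0.00046776]), 'joint_torque': array([-2.36058786e-04, -4.45881701e+01, -3.52237952e+01, -4.03937174e-04,
        4.22375451e-03, -1.42339022e-05]), 'tcp_pos': array([ 0.23372456, -0.52480245,  0.230469  ]), 'tool_rot': array([ 9.78158537e-01,  2.07858697e-01,  1.52113635e-06, -7.99308493e-04]), 'contact_force': array([-0.20591449,  0.03824602,  0.09005033]), 'moment': array([-0.02905645, -0.06537687, -0.01661869]), 'gripper_force': 0.0, 'gripper_width': 0.08532601907057843}
```

View pics/top0.png

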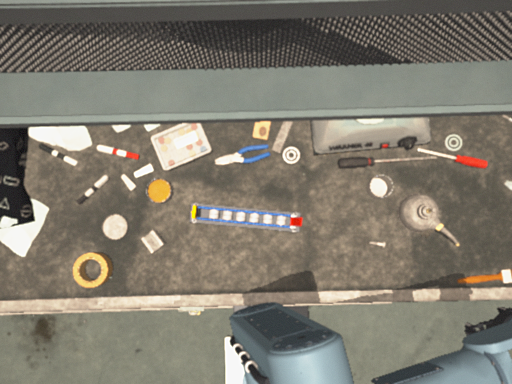

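View pics/side0.png

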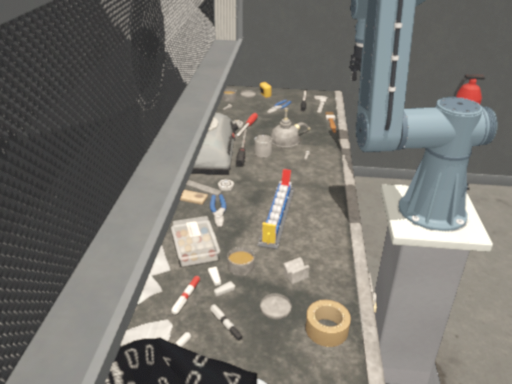

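The top view shows the bar from the yellow stop at (194,213) to the red stop at (297,222), with six bright rollers between them. In the side view, yellow is at (269,232) and red at (286,177). Next I'll measure these from both views.

```bash
cat > h.py <<'E'
import numpy as np,cv2
from rig import robot
class Cam:
    def __init__(s,n):
        c=robot.camera(n);s.img=c["img"];s.K=np.array(c["intrinsics"]);s.k=np.array([c["k1"],0,0,0.]);s.r=np.array(c["rvec"]);s.t=np.array(c["tvec"])
        s.R=cv2.Rodrigues(s.r)[0];s.C=-s.R.T@s.t;s.hsv=cv2.cvtColor(s.img,cv2.COLOR_RGB2HSV)
    def ray(s,p):
        u=cv2.undistortPoints(np.array(p,float).reshape(-1,1,2),s.K,s.k)[:,0];d=np.c_[u,np.ones(len(u))]@s.R;return d/np.linalg.norm(d,axis=1)[:,None]
    def plane(s,p,z):
        d=s.ray(p);return s.C+d*((z-s.C[2])/d[:,2])[:,None]
    def px(s,P): return cv2.projectPoints(np.array(P,float).reshape(-1,1,3),s.r,s.t,s.K,s.k)[0][:,0]
    def mask(s,lo,hi,box):
        m=cv2.inRange(s.hsv,lo,hi);b=np.zeros_like(m);x0,y0,x1,y1=box;b[y0:y1,x0:x1]=1;return m*b
def cen(m):
    q=cv2.moments(m,True);return np.array([q['m10'],q['m01']])/q['m00']
def tri(a,pa,b,pb):
    da,db=a.ray(pa)[0],b.ray(pb)[0];A=np.c_[da,-db];x=np.linalg.lstsq(A,b.C-a.C,rcond=None)[0]
    P,Q=a.C+da*x[0],b.C+db*x[1];return (P+Q)/2,np.linalg.norm(P-Q)
E
python3 - <<'E'
from h import *
np.set_printoptions(precision=4,suppress=True)
t,s=Cam("top"),Cam("side")
B={'t':(180,195,312,240),'s':(255,165,300,250)}
for nm,lo,hi in(("red",(0,150,90),(6,255,255)),("yel",(20,130,90),(32,255,255)),("blue",(100,120,60),(118,255,255))):
    mt,ms=t.mask(lo,hi,B['t']),s.mask(lo,hi,B['s'])
    print(nm,(mt>0).sum(),cen(mt),cv2.boundingRect(mt),(ms>0).sum(),cen(ms),cv2.boundingRect(ms),tri(t,cen(mt),s,cen(ms)))
    if nm=="blue":
        print(cv2.minAreaRect(cv2.findNonZero(mt)));bx=cv2.boxPoints(cv2.minAreaRect(cv2.findNonZero(mt)));print(t.plane(bx,.036))
# rollers: bright, low saturation
for c,b,z in((t,B['t'],.045),(s,B['s'],.045)):
    m=c.mask((0,0,150),(180,60,255),b);n,_,st,ce=cv2.connectedComponentsWithStats(m)
    for i in range(1,n):
        if st[i,4]>8: print(st[i],ce[i],c.plane(ce[i],z)[0])
cv2.imwrite("pics/ct.png",cv2.resize(t.img[195:240,180:312,::-1],None,fx=6,fy=6,interpolation=2))
cv2.imwrite("pics/cs.png",cv2.resize(s.img[160:255,240:310,::-1],None,fx=6,fy=6,interpolation=2))
E
```

```text
red 90 [296.2556 221.2222] (290, 217, 13, 9) 96 [285.6354 176.5729] (282, 170, 8, 15) (array([ 0.5019, -0.07  ,  0.0517]), np.float64(0.001368647615937192))
yel 55 [193.7455 211.2545] (191, 205, 6, 14) 222 [268.3468 232.964 ] (262, 223, 13, 20) (array([0.5405, 0.2456, 0.0398]), np.float64(0.0026036764472743743))
blue 216 [242.287  216.4722] (197, 207, 93, 21) 31 [282.3871 210.4516] (277, 191, 12, 39) (array([0.5129, 0.0964, 0.022 ]), np.float64(0.01944942759066061))
((243.04934692382812, 216.46971130371094), (91.46556854248047, 12.735713005065918), 5.31454610824585)
[[ 0.5191  0.2366  0.036 ]
 [ 0.5584  0.2324  0.036 ]
 [ 0.5249 -0.05    0.036 ]
 [ 0.4857 -0.0451  0.036 ]]
[182 195 118  22 345] [240.7652 207.2116] [0.5503 0.0995 0.045 ]
[195 195  17   6  37] [202.3243 198.0541] [0.5817 0.2179 0.045 ]
[ 186  209  113   29 1235] [244.2648 219.9676] [0.5107 0.0895 0.045 ]
[180 215   6   7  22] [182.2273 218.0909] [0.5213 0.2806 0.045 ]
[229 229  14   9  28] [235.5    232.9286] [0.4715 0.1174 0.045 ]
[242 233  10   7  22] [246.4091 236.8636] [0.4587 0.0841 0.045 ]
[277 233  13   7  39] [281.5385 236.4615] [ 0.4572 -0.0238  0.045 ]
[291 235   5   5  11] [292.7273 237.8182] [ 0.4522 -0.058   0.045 ]
[274 173   7   5  11] [277.5455 174.5455] [ 0.5308 -0.0915  0.045 ]
[265 180  27  48 428] [278.1402 203.0397] [0.5186 0.0897 0.045 ]
[296 213   4   4  11] [297.4545 214.6364] [0.4543 0.1472 0.045 ]
[259 214   7   4  14] [262.8571 215.3571] [0.5626 0.1646 0.045 ]
[286 217   9   9  42] [289.881  221.0476] [0.4769 0.1843 0.045 ]
[258 230   4   9  14] [260.2857 233.2857] [0.5627 0.2569 0.045 ]
[258 241   8   3  14] [260.9286 242.5   ] [0.5571 0.3001 0.045 ]
[295 240   5   8  25] [297.   242.68] [0.4525 0.2881 0.045 ]
[269 243  10   4  16] [274.1875 244.4375] [0.5182 0.3043 0.045 ]
[255 247   4   3  10] [256.3 248.2] [0.5681 0.3274 0.045 ]
[285 247   6   3  14] [287.2143 248.0714] [0.48   0.3161 0.045 ]
```

View pics/ct.png

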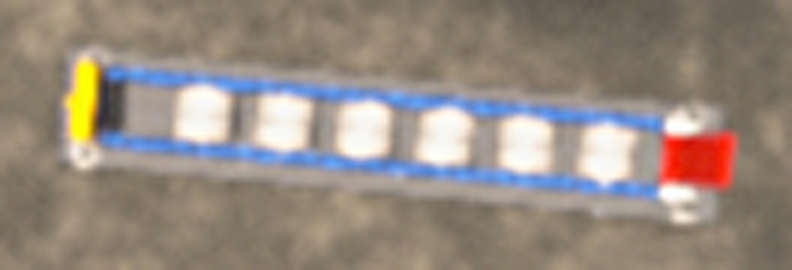

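View pics/cs.png

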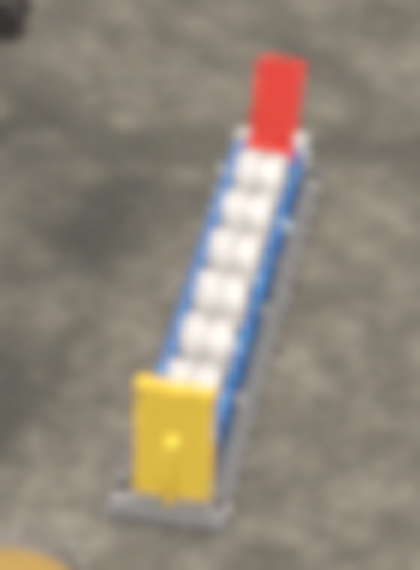

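The crops show all six rollers clearly, from about (214,214) to (281,220) in the top image. The red plate leans outward over the right end, with its tip edge near x=302 in top and row 170 in side. Now I'll get each roller centroid and the red tip edge from both views.

Run:
```python
from h import *
np.set_printoptions(precision=4,suppress=True)
t,s=Cam("top"),Cam("side");print("camC",t.C,s.C)
def rollers(c,box,lo):
    m=c.mask((0,0,lo),(180,50,255),box)
    n,_,st,ce=cv2.connectedComponentsWithStats(m,connectivity=4);return [(ce[i],st[i,4]) for i in range(1,n) if 20<st[i,4]<200]
rt=rollers(t,(206,205,290,227),205)
for p,a in rt: print("top",p,a,t.plane(p,.045)[0])
for lo in(215,230):
    for p,a in rollers(s,(264,180,292,230),lo): print("side",lo,p,a)
if len(rt)>=6:
    P=np.array([t.plane(p,.045)[0] for p,a in sorted(rt,key=lambda q:-q[0][0])])
    xs=np.array([-105,-63,-21,21,63,105])/1e3
    cx=[np.polyfit(xs,P[:,i],1) for i in(0,1)];print("fit",cx,np.hypot(cx[0][0],cx[1][0]),np.arctan2(cx[1][0],cx[0][0]))
# red corners
for c,b in((t,(284,205,312,240)),(s,(276,160,296,190))):
    m=c.mask((0,150,90),(6,255,255),b);r=cv2.boxPoints(cv2.minAreaRect(cv2.findNonZero(m)));print("red",r)
def show(c,x0,y0,x1,y1,P,f,name):
    pass
```

```text
camC [0.4566 0.0439 1.4604] [0.4853 1.4203 0.9464]
top [213.0513 213.6923] 78 [0.5324 0.1854 0.045 ]
top [226.5065 215.0649] 77 [0.5272 0.144  0.045 ]
top [240.0256 216.1795] 78 [0.5227 0.1024 0.045 ]
top [253.56   217.4267] 75 [0.5178 0.0607 0.045 ]
top [267.038  218.7595] 79 [0.5126 0.0192 0.045 ]
top [280.5455 220.1818] 77 [ 0.5072 -0.0223  0.045 ]
side 215 [279.6374 198.0604] 182
side 215 [273.5185 217.5679] 81
side 230 [283.  187.5] 32
side 230 [281.1786 193.9286] 28
side 230 [279.1    200.6667] 30
side 230 [276.8333 207.6667] 30
side 230 [274.4848 215.1818] 33
fit [array([0.1189, 0.52  ]), array([0.9895, 0.0816])] 0.9965940991671492 1.4511768886546654
red [[290. 217.]
 [302. 217.]
 [302. 225.]
 [290. 225.]]
red [[281.22   183.46  ]
 [283.26   169.18  ]
 [289.9799 170.14  ]
 [287.94   184.42  ]]
```

```bash
python3 - <<'E'
from h import *
np.set_printoptions(precision=4,suppress=True)
t,s=Cam("top"),Cam("side")
T=[(280.5,220.2),(267,218.8),(253.6,217.4),(240,216.2),(226.5,215.1)];S=[(283,187.5),(281.2,193.9),(279.1,200.7),(276.8,207.7),(274.5,215.2)]
for a,b in zip(T,S): print("roller",*tri(t,a,s,b))
print("tip",*tri(t,(302.3,221.2),s,(286.6,169.5)))
o=robot.observe()
u=np.array([.1193,.9929,0]);c=np.array([.52,.0816,0])
from scipy.spatial.transform import Rotation as R
r=R.from_quat(o["tool_rot"]);print(r.as_matrix())
print("shift",r.inv().apply(c-.122*u+[0,0,.10]-o["tcp_pos"]))
E
python3 -m creep '[[0.22,-0.165,0.06,-5],[0.4456,-0.3329,0.13,-9.86],[0.4456,-0.3329,0.13,-9.86],[0.4456,-0.3329,0.13,-9.86],[0.4456,-0.3329,0.13,-9.86],[0.4456,-0.3329,0.13,-9.86],[0.4456,-0.3329,0.13,-9.86],[0.4456,-0.3329,0.13,-9.86],[0.4456,-0.3329,0.13,-9.86],[0.4456,-0.3329,0.13,-9.86],[0.4456,-0.3329,0.13,-9.86],[0.4456,-0.3329,0.13,-9.86]]' 255 20
```

```text
roller [ 0.5075 -0.0226  0.0353] 1.6538405732609754e-05
roller [0.5122 0.0192 0.0355] 0.0012243452010050112
roller [0.5174 0.0607 0.035 ] 0.0017413550780289797
roller [0.5224 0.1029 0.0353] 0.0012742121241306817
roller [0.5271 0.1448 0.0347] 0.0008883578307659702
tip [ 0.5005 -0.0867  0.0711] 0.0020285380138953756
[[ 0.9136  0.4067 -0.0001]
 [ 0.4067 -0.9136  0.0003]
 [ 0.0001 -0.0003 -1.    ]]
shift [ 0.4456 -0.3332  0.1313]
clock: 1.9
tcp_pos: [0.5055, -0.0412, 0.1017]
tool_rot: [0.748, 0.663, -0.0, 0.0]
contact_force: [0.5, 0.6, -0.3]
gripper_width: 0.0001
gripper_force: 0.0
```

Measured tip lean is about 0.55 rad, which is consistent with the text. The rollers are on line, and the tool is centred 18 mm before roller 1. Now descend.

```bash
python3 -m creep '[[0,0,0.03,0],[0,0,0.045,0],[0,0,0.055,0],[0,0,0.0587,0],[0,0,0.0587,0],[0,0,0.0587,0]]'
python3 - <<'E'
from h import *
for n,b in(("top",(170,180,320,260)),("side",(230,130,330,260))):
    c=robot.camera(n)["img"][b[1]:b[3],b[0]:b[2],::-1];cv2.imwrite(f"pics/d{n}.png",cv2.resize(c,None,fx=4,fy=4))
E
```

```text
clock: 2.65
tcp_pos: [0.5061, -0.0401, 0.0432]
tool_rot: [0.748, 0.664, 0.0, 0.0]
contact_force: [0.1, 0.2, 0.1]
gripper_width: 0.0002
gripper_force: 0.0
```

View pics/dside.png

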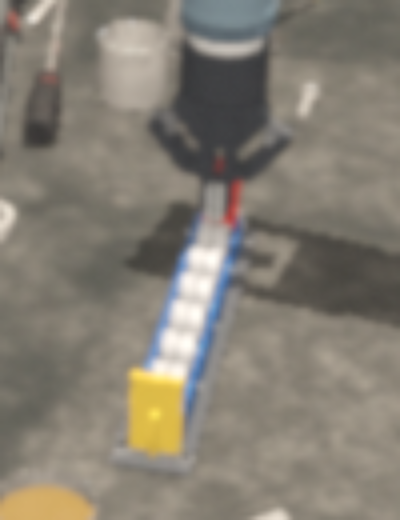

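The view shows the closed fingertips standing between the red stop and roller 1, centred on the row within about 3 mm and not touching. I'll start the stroke and check the force.

```bash
python3 -m creep '[[0.008,0,0,0],[0.016,0,0,0],[0.024,0,0,0]]'
```

```text
clock: 3.12
tcp_pos: [0.509, -0.0155, 0.043]
tool_rot: [0.748, 0.664, 0.0, 0.0]
contact_force: [0.6, 0.1, 3.8]
gripper_width: 0.0003
gripper_force: 1.6
```

```bash
python3 -m creep '[[0.01,0,0,0],[0.02,0,0,0],[0.03,0,0,0],[0.04,0,0,0],[0.05,0,0,0],[0.06,0,0,0],[0.07,0,0,0],[0.08,0,0,0],[0.09,0,0,0],[0.1,0,0,0],[0.11,0,0,0],[0.12,0,0,0]]'
```

```text
clock: 4.62
tcp_pos: [0.5228, 0.1037, 0.0427]
tool_rot: [0.748, 0.664, 0.0, -0.0]
contact_force: [-1.1, 0.0, 3.4]
gripper_width: -0.0001
gripper_force: 1.8
```

```bash
python3 -m creep '[[0.01,0,0,0],[0.02,0,0,0],[0.03,0,0,0],[0.04,0,0,0],[0.05,0,0,0],[0.06,0,0,0],[0.07,0,0,0],[0.08,0,0,0],[0.09,0,0,0],[0.098,0,0,0],[0.104,0,0,0],[0.104,0,0,0]]'
```

```text
clock: 6.12
tcp_pos: [0.5349, 0.2066, 0.0422]
tool_rot: [0.748, 0.664, -0.0, -0.0]
contact_force: [-0.8, 0.7, 0.4]
gripper_width: -0.0001
gripper_force: 0.0
```

The fingertips are past roller 6 with contact released. Lift, travel back above the bar and go beyond the flip stop.

```bash
python3 -m creep '[[0,0,-0.05,0],[0,0,-0.1,0],[0,0,-0.1,0],[-0.05,0,-0.1,0],[-0.11,0,-0.1,0],[-0.17,0,-0.1,0],[-0.23,0,-0.1,0],[-0.29,0,-0.1,0],[-0.341,0,-0.1,0],[-0.341,0,-0.1,0],[-0.341,0,-0.06,0],[-0.341,0,-0.06,0]]' && python3 -m creep '[[0,0,0.02,0],[0,0,0.04,0],[0,0,0.041,0],[0,0,0.041,0]]'
python3 - <<'E'
from h import *
for n,b in(("top",(260,190,360,265)),("side",(230,130,330,230))):
    c=robot.camera(n)["img"][b[1]:b[3],b[0]:b[2],::-1];cv2.imwrite(f"pics/e{n}.png",cv2.resize(c,None,fx=5,fy=5))
E
```

```text
clock: 7.62
tcp_pos: [0.4915, -0.1302, 0.0992]
tool_rot: [0.748, 0.664, -0.001, -0.004]
contact_force: [-1.2, 0.3, -0.4]
gripper_width: -0.0002
gripper_force: 0.0
clock: 8.12
tcp_pos: [0.4951, -0.1321, 0.0626]
tool_rot: [0.748, 0.664, 0.0, 0.0]
contact_force: [0.3, -0.3, 0.4]
gripper_width: -0.0006
gripper_force: 0.0
```

View pics/eside.png

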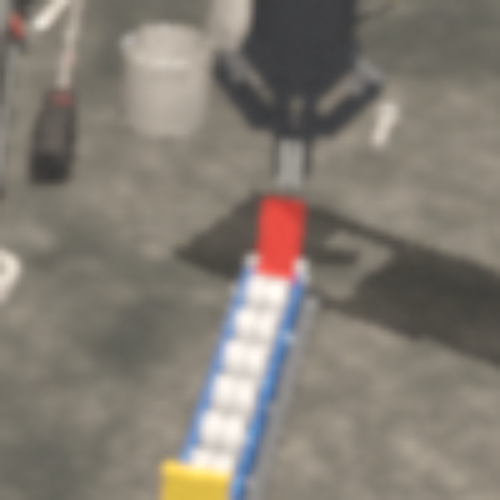

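The fingers stand just outside the red plate and in line with it, at about (290,165) in this crop. Push in towards upright.

```bash
python3 -m creep '[[0.008,0,0,0],[0.016,0,0,0],[0.024,0,0,0],[0.03,0,0,0],[0.036,0,0,0],[0.042,0,0,0],[0.047,0,0,0],[0.052,0,0,0],[0.052,0,0,0]]' && python3 -m creep '[[0.002,0,0,0],[0.004,0,0,0],[0.004,0,0,0]]'
```

```text
clock: 9.35
tcp_pos: [0.5006, -0.0802, 0.0615]
tool_rot: [0.748, 0.664, 0.0, -0.0]
contact_force: [-0.3, -0.1, -0.3]
gripper_width: -0.0
gripper_force: 0.0
clock: 9.72
tcp_pos: [0.5011, -0.0765, 0.0615]
tool_rot: [0.748, 0.664, 0.0, -0.0]
contact_force: [0.4, 0.1, -0.3]
gripper_width: 0.0003
gripper_force: 0.1
```

```bash
for i in 1 2 3; do python3 -m creep '[[0.001,0,0,0],[0.0015,0,0,0],[0.0015,0,0,0]]' | grep -E 'tcp|contact'; done
```

```text
tcp_pos: [0.5013, -0.0752, 0.0616]
contact_force: [-0.1, -0.6, 0.6]
tcp_pos: [0.5015, -0.0737, 0.0616]
contact_force: [0.0, -1.5, 0.9]
tcp_pos: [0.5017, -0.0724, 0.0616]
contact_force: [-1.2, -2.1, 1.5]
```

```bash
for i in 1 2 3; do python3 -m creep '[[0.001,0,0,0],[0.001,0,0,0],[0.001,0,0,0]]' | grep -E 'tcp|contact'; done
```

```text
tcp_pos: [0.5018, -0.0722, 0.0617]
contact_force: [-1.1, -6.1, 0.5]
tcp_pos: [0.5018, -0.0721, 0.0617]
contact_force: [-2.9, -9.7, -0.5]
tcp_pos: [0.5018, -0.072, 0.0617]
contact_force: [-3.7, -14.4, -0.3]
```

Run:
```python
from h import *
for n,b in(("top",(260,190,360,265)),("side",(230,130,330,230))):
    c=robot.camera(n)["img"][b[1]:b[3],b[0]:b[2],::-1];cv2.imwrite(f"pics/f{n}.png",cv2.resize(c,None,fx=5,fy=5))
```

```text
(no output)
```

View pics/fside.png

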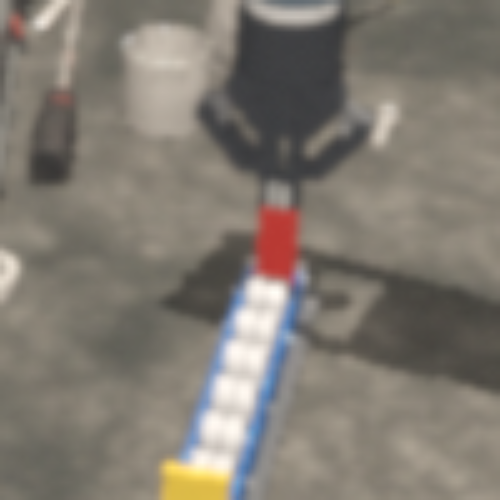

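The plate is against its limit. The position stalled at bar x ≈ -155 mm, as predicted, while the force rose. In the crop the plate now looks upright and shorter. Back off, rise and check.

```bash
python3 -m creep '[[-0.005,0,0,0],[-0.02,0,0,0],[-0.05,0,0,0],[-0.06,0,-0.04,0],[-0.06,0,-0.1,0],[-0.11,0,-0.13,0],[-0.16,0,-0.13,0],[-0.16,0,-0.13,0],[-0.16,0,-0.13,0]]'
python3 - <<'E'
from h import *
np.set_printoptions(precision=4,suppress=True)
t,s=Cam("top"),Cam("side")
for c,b in((t,(284,205,312,240)),(s,(270,155,296,195))):
    m=c.mask((0,150,90),(6,255,255),b);print(cv2.boundingRect(m),cv2.minAreaRect(cv2.findNonZero(m)))
u=np.array([.1193,.9929,0]);h=np.array([.52,.0816,.028])-.14*u
for a in(0,.1,.2): p=h+.055*np.array([-np.sin(a)*u[0],-np.sin(a)*u[1],np.cos(a)]);print(a,t.px(p),s.px(p))
w=np.hstack([cv2.resize(t.img[190:260,180:340],None,fx=2.5,fy=2.5),cv2.resize(s.img[155:225,240:320],None,fx=2.5,fy=2.5)])
cv2.imwrite("pics/g.png",w[:,:,::-1]); cv2.imwrite("pics/top1.png",np.hstack([cv2.imread("pics/top0.png")[110:290,60:400],t.img[110:290,60:400,::-1]]))
E
```

```text
clock: 13.2
tcp_pos: [0.4825, -0.2279, 0.191]
tool_rot: [0.748, 0.663, 0.0, -0.001]
contact_force: [-1.3, 0.5, -0.3]
gripper_width: 0.0001
gripper_force: 0.0
(290, 218, 5, 7) ((292.0, 221.0), (2.959181785583496, 6.5759596824646), 9.462322235107422)
(282, 171, 8, 14) ((285.5, 177.5), (13.0, 7.0), 90.0)
0 [[292.8759 220.72  ]] [[285.3548 170.694 ]]
0.1 [[294.6937 220.8967]] [[285.6054 169.9888]]
0.2 [[296.4781 221.078 ]] [[285.8438 169.43  ]]
```

View pics/g.png

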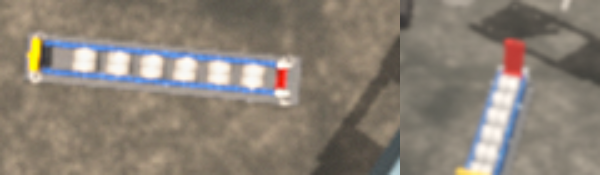

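View pics/top1.png

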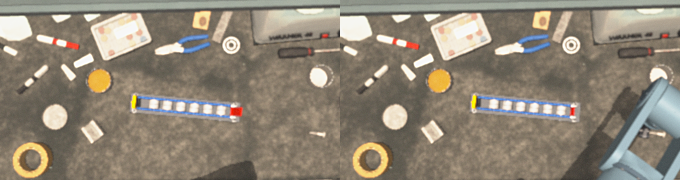

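The red plate is now a thin strip at (292,221) in the top image, matching the 0 rad prediction of (292.9,220.7). The bystanders in view haven't moved, and the robot is clear.

```bash
python3 -c "
from rig import robot
print(robot.sign_off())"
```

```text
the job is handed in; nothing more can be done
None
```

I ran the fingertips over all six rollers towards the yellow stop at about 3–4 N where read, without measuring each roller's turn. I then pushed the red flip stop upright to its limit (about 15 N at the end), backed the arm clear and handed the job in at about 13 s; the bystanders visible in the before/after top views had not moved.

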